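# Put away the sawn stone blanks and close the box

## Robot

A 6-joint arm with a two-finger parallel gripper is mounted at the origin on the work surface. World frame = base frame: x ahead of the robot, y to its left, z up, the work surface at z = 0. Lengths are in mm, angles in rad, forces in N, time in s.
With the tool pointing down it reaches from about 375 to 900 mm from the base axis. Payload 3.1 kg.
Tool frame: the origin (TCP) lies at the very end of the fingers, on their centre line; the grasp point (between the pads) lies 19 mm behind it; y points along the fingers, x is the direction in which the jaws open and shut, and the axes are right-handed (so a half turn about y gives the same grasp; the last joint's range is limited). The gripper opens to 85 mm and grips with 20 to 120 N. Pads are 22 mm wide; open, the fingers measure 114 mm over their backs; the gripper's body (76 mm by 85 mm) begins 54 mm behind the grasp point. The pads swing forward as they close: fully open they stand 13 mm farther back than shut.
Start: joints at [-1.373, 0.527, 1.433, -0, 1.181, -0.178], TCP at [229.988, -581.122, 231.31] pointing down, gripper open.
Joint ranges: [-3.08, 3.08], [-0.75, 2.2], [0.22, 2.44], [-1.43, 4.57], [0, 2.65], [-2.85, 2.85]. Speed limits (rad/s): [2.79, 2.79, 3.14, 3.14, 3.14, 3.14].

## Interface

Orientations are given as a unit quaternion [x, y, z, w].
In Python, from workcell import bot gives the robot as it stands.
- The arm moves only by the tool jog_arm, never from a script. Its argument "deltas" is a list of rows, each a list of 3 entries, a list of its own where there are three numbers: the shift along the tool's x, y, z in mm, then the turn about the tool's y in rad, then the closure, from 0 (fully open) to 1 (shut). A call has 1 to 8 rows; each row shifts and turns the commanded pose from where the row before left it, along the tool's axes as they then stand; what a row does not reach is not made up. A row lasts 1/8 s, in which the tool goes at most 62.5 mm and 10.7 degrees, less where a joint would pass 70% of its speed; a pose out of reach is approached as far as the arm can. A call with a gripper value outside its range is refused whole. The fingers move at their own pace and stop on an object; the grip force is fixed at half the most. Time passes only in rows, so rows that do not move let the fingers close. It gives the time, the measured TCP pose, the force and the opening at its end, in the units of the state.
- bot.read_state(): the state, without advancing time (a new reading comes with each control period).
- bot.capture(name): name is "side" or "top" or "wrist"; returns (picture, depth): 400x640x3 uint8, red, green, blue; 400x640 float32, mm along the optical axis (not along the pixel's ray), 0 where there is no reading.
- bot.get_calibration(name): a dict with "K" (3x3 intrinsics, pixels), "world_to_cam" (4x4, takes a point from world to camera coordinates); the wrist camera has in their place "mount" (4x4, takes a point from camera to tool coordinates, whose origin is the TCP and whose axes are the tool frame's). Camera axes: x right, y up, looking along -z (the intrinsics and any distortion apply to the point x, -y, -z); pixel columns grow to the right and rows downward; lengths in mm; the calibration is good to about 2 mm. A picture is of the moment at which its call begins: read the wrist's pose just before it. get_calibration takes no time and is no camera call.
- bot.finish_job(): hands the job in, once; it reports no verdict.
Trained networks look in the newest picture that a camera, given by its name, has taken for a name from the list of things; names that differ only in an ending like _2 or _b are one class to them, and where a whole thing is asked for, a point or a joint stands for the part that bears it (a point fixed in the world has none). Each returns a list of dicts, best first, with "conf" (0 to 1); they miss things now and then, are a little off and sometimes report something else, mostly with a low value. They report only what shows in the picture. A call takes as long as a camera call. They do not tell look-alikes from the thing itself.
- bot.recognise(camera, label): "centre" ([x, y, z] in mm, in world coordinates, good to about 4 mm: the middle of the surface that is visible of it).
The state is a dict: "time": time; "joint_positions": joint angles; "qd": joint speeds; "joint_efforts": joint torques, N m; "position": TCP position; "eef_rot": TCP orientation; "force": force on the tool from outside, world axes, zero at the start; "wrist_torque": the same for the moment, N m; "finger_gap": opening from 0.0 (shut) to 1.0 (fully open).
Only numpy, scipy, OpenCV 4.12 (cv2) and the standard library are available. Lean on these libraries where they do the work, as an engineer would, in place of code of your own. Each camera call takes 0.05 s, during which the arm holds its last target.

## Task

Put the sawn stone blanks away, each standing the same way up as it does now: the round core inside the round tray, the tall bar inside the long open tray, and the low bar flat on the floor of the deep wooden box. Then close the box with its lid, properly seated all round; the lid goes down only over the low bar. Stone chips, so lower each blank into its place and do not drop it.

Things in the scene. Friction and masses are not known exactly. Their poses are not given: they have to be found in the camera images.
- core_c (a point): Round core of pale banded stone, a plain upright cylinder 46 mm in diameter and 36 mm high, 0.1 to 0.2 kg, loose on the bench. The point is its centre, 18 mm above its underside; z is its axis (up).
- low_bar_c (a point): Low bar of the same pale banded stone, a block 84 mm long (own x), 28 mm wide (own y), only 20 mm high (z up), 0.1 to 0.2 kg, loose on the bench, lying flat. The point is its centre, 10 mm above its underside.
- tall_bar_c (a point): Tall bar of the same pale banded stone, with the same outline as the low bar, 84 mm long (own x), 28 mm wide (own y), but 46 mm high (z up), 0.2 to 0.4 kg, loose on the bench. The point is its centre, 23 mm above its underside.
- lid_c (a point): Loose wooden lid of the box, lying the right way up on the bench. From below: a locating plug 94 x 76 mm, 4 mm deep; a plate 126 mm (own x) x 108 mm (own y), 8 mm thick; on its middle an upright grip 60 mm long (own x), 16 mm wide (own y), 28 mm high. 0.15 to 0.25 kg. The point is the middle of the grip, 26 mm above the underside of the plug and 14 mm below the top of the grip; z up.
- box: Deep wooden box, open on top, fixed to the bench: outside 126 mm (own x) x 108 mm (own y), 33 mm high, walls 8 mm, so inside 110 x 92 mm; floor 5 mm thick, 28 mm deep inside. Origin: centre of its underside, on the bench top; z up. The lid's plug drops into the mouth (8 mm play each side, long side along long side, either way round) and its plate then lies on the rim, with the lid's point 55 mm above this origin. Contents over 24 mm high keep it from seating.
- long_tray: Long open wooden tray with a low lip, fixed to the bench: outside 116 mm (own x) x 60 mm (own y), lip 6 mm wide and 10 mm high, inside 104 x 48 mm, floor 4 mm above the bench. Origin: centre of its underside, on the bench top; z up.
- round_tray: Round wooden tray with a low lip, fixed to the bench: outside diameter 76 mm, lip 6 mm wide and 10 mm high, inside diameter 64 mm, floor 4 mm above the bench. Origin: centre of its underside, on the bench top; z up.
Mind the look-alikes: they are no part of the job. Leave any green or turquoise look-alike of the part that bears low_bar_c alone.

How it is judged:
By the outcome, as a careful person would: the job done as asked, in the order asked, and still so for the second after the job is handed in, with the robot touching nothing.
It also fails if it takes over 112 s, if anything falls off the work surface, if the arm or the gripper's body presses on something with over 40 N, if the wrist force passes 120 N, or if a joint passes its speed limit or range.

## Working session

There is one attempt and no reset: what is moved stays moved. The work goes in short steps, Python scripts to look and compute and a tool call to move; the robot and the scene stay as the last step left them, time stands still between calls to the robot, and variables do not carry over. Pictures are saved under pics/ and viewed, and the job is handed in when it is done.

Besides the shell and the picture viewer there is one more tool, called after "Call:" in YAML: its name, and indented under it one key for each argument. jog_arm: Moves the arm, as the interface text tells. Its arguments: {"type":"object","properties":{"deltas":{"type":"array"}},"required":["deltas"]}

```bash
ls; mkdir -p pics; cat > h.py <<'E'
import numpy as np,cv2,json
from workcell import bot
def save(n,im): cv2.imwrite('pics/'+n,cv2.cvtColor(im,cv2.COLOR_RGB2BGR))
E
python3 - <<'E'
from h import *
for c in ['side','top']:
    im,d=bot.capture(c); save(c+'0.png',im); np.save(c+'_d.npy',d); np.save(c+'_i.npy',im)
    k=bot.get_calibration(c); print(c,{a:np.round(np.array(b),3).tolist() for a,b in k.items() if not isinstance(b,str)})
print(bot.get_calibration('wrist'))
print(bot.read_state())
E
```

```text
pics
side {'K': [[469.973, 0.0, 325.948], [0.0, 469.973, 195.95], [0.0, 0.0, 1.0]], 'world_to_cam': [[-0.995, -0.101, 0.003, 484.996], [0.068, -0.642, 0.764, -115.506], [-0.075, 0.76, 0.645, -1124.071], [0.0, 0.0, 0.0, 1.0]]}
top {'K': [[377.869, 0.0, 323.02], [0.0, 377.869, 199.367], [0.0, 0.0, 1.0]], 'world_to_cam': [[0.024, -1.0, 0.009, -66.926], [0.997, 0.024, 0.07, -500.407], [-0.07, 0.007, 0.998, -890.551], [0.0, 0.0, 0.0, 1.0]]}
{'K': array([[354.84829814,   0.        , 317.4868749 ],
       [  0.        , 354.84829814, 199.47544432],
       [  0.        ,   0.        ,   1.        ]]), 'mount': array([[ 9.99998241e-01, -1.59927619e-03, -9.80342144e-04,
        -1.84690597e-01],
       [-4.57685773e-04,  2.98803751e-01, -9.54314471e-01,
        -1.42055711e+02],
       [ 1.81914232e-03,  9.54313240e-01,  2.98802494e-01,
         7.60708586e+01],
       [ 0.00000000e+00,  0.00000000e+00,  0.00000000e+00,
         1.00000000e+00]])}
{'time': 0.1, 'joint_positions': array([-1.37250625e+00,  5.28377316e-01,  1.43375901e+00, -7.41143973e-06,
        1.18136609e+00, -1.78519287e-01]), 'qd': array([ 0.0006071 , -0.00186373, -0.00274056,  0.00054598, -0.00179819,
       -0.00123446]), 'joint_efforts': array([-5.58217016e-04, -4.43303919e+01, -1.78585553e+01, -2.22135018e-04,
        3.91729773e-03,  1.33502246e-05]), 'position': array([ 229.86137552, -580.52380055,  230.43374743]), 'eef_rot': array([-0.58432749,  0.39798894, -0.39702128,  0.58526942]), 'force': array([ 0.71176363,  0.67937404, -0.45535046]), 'wrist_torque': array([-0.00969529, -0.00581521, -0.03241664]), 'finger_gap': 1.0054791450859542}
```

View pics/side0.png

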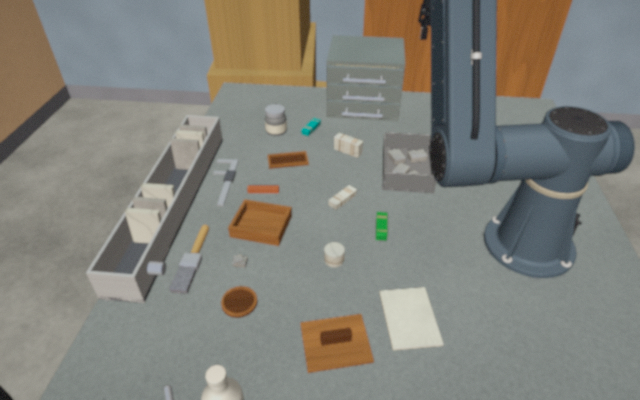

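View pics/top0.png

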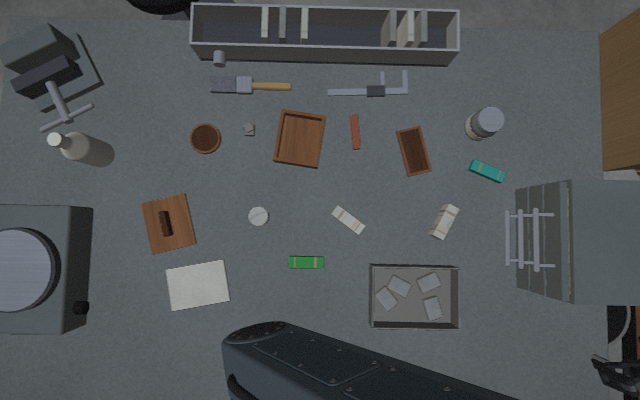

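```bash
python3 - <<'E'
from h import *
for c in ['top','side']:
  for l in ['core_c','low_bar_c','tall_bar_c','lid_c','box','long_tray','round_tray']:
    for r in bot.recognise(c,l): print(c,l,np.round(r['centre'],0),round(r['conf'],2))
print(bot.read_state()['time'])
E
```

```text
top core_c [460.  95.  38.] 0.69
top low_bar_c [352. -18.  21.] 0.91
top low_bar_c [ 452. -115.   18.] 0.82
top low_bar_c [ 577. -451.   18.] 0.67
top tall_bar_c [ 453. -339.   48.] 0.74
top lid_c [434. 306.   9.] 0.84
top box [648.   8.   6.] 0.63
top long_tray [ 629. -278.    4.] 0.97
top round_tray [643. 239.   2.] 0.6
side core_c [456. 111.  41.] 0.74
side core_c [648. 240.   5.] 0.55
side low_bar_c [ 457. -109.   20.] 0.8
side low_bar_c [ 582. -444.   20.] 0.59
side low_bar_c [348.  -5.  21.] 0.56
side tall_bar_c [ 458. -333.   28.] 0.59
side tall_bar_c [ 454. -111.   23.] 0.18
side lid_c [434. 322.  17.] 0.56
side box [650.   3.  16.] 0.84
side long_tray [ 629. -277.    5.] 0.88
side round_tray [647. 239.   2.] 0.7
0.8
```

The white bar at (348,220) in the top view is the pale stone low bar. The green one at (306,262) and the turquoise one at (487,171) are look-alikes, and the red strip at (355,132) is something else. I'll confirm in a crop and measure from depth.

```bash
cat >> h.py <<'E'
def cloud(c,d):
    k=bot.get_calibration(c);K=np.array(k['K']);T=np.linalg.inv(np.array(k['world_to_cam']))
    v,u=np.mgrid[0:400,0:640]
    P=np.stack([(u-K[0,2])/K[0,0]*d,-(v-K[1,2])/K[1,1]*d,-d],-1)
    return P@T[:3,:3].T+T[:3,3]
E
python3 - <<'E'
from h import *
im=np.load('top_i.npy');d=np.load('top_d.npy');W=cloud('top',d)
save('crop0.png',cv2.resize(im[90:280,130:510],None,fx=2.1,fy=2.1,interpolation=cv2.INTER_CUBIC))
print('table z',[np.round(W[v,u],1).tolist() for v,u in [(190,300),(240,200),(200,400),(110,560)]])
def fit(n,c,r,lo,hi):
    m=(np.hypot(W[...,0]-c[0],W[...,1]-c[1])<r)&(W[...,2]>lo)&(W[...,2]<hi)&(d>0)
    p=W[m][:,:2].astype(np.float32)
    (cx,cy),(w,h),a=cv2.minAreaRect(p)
    if w<h: w,h=h,w;a+=90
    print(n,len(p),'c',round(cx,1),round(cy,1),'size',round(w,1),round(h,1),'ang',round((a+90)%180-90,1),'medz',np.round(np.median(W[m][:,2]),1),'mean',p.mean(0).round(1))
fit('core',(458,97),50,30,50)
fit('low',(454,-113),60,14,30)
fit('tall',(455,-337),65,38,60)
fit('grip',(434,306),45,28,60)
fit('lid',(434,306),100,7,60)
fit('box',(648,6),110,26,45)
fit('ltray',(629,-278),80,7,20)
fit('rtray',(645,240),60,7,20)
fit('green',(352,-15),60,14,30)
E
```

```text
table z [[524.9, 2.2, -1.8], [397.0, 241.3, -1.0], [506.2, -244.0, -0.0], [742.1, -643.5, 0.1]]
core 300 c 457.9 96.1 size 44.8 42.4 ang -88.7 medz 35.5 mean [458.2  96.1]
low 410 c 454.8 -116.8 size 83.8 28.1 ang 54.1 medz 19.4 mean [ 454.7 -116.9]
tall 455 c 455.4 -343.1 size 83.7 28.3 ang -27.4 medz 45.4 mean [ 455.1 -342.1]
grip 212 c 436.0 314.4 size 60.0 16.3 ang 15.8 medz 38.9 mean [435.5 312.8]
lid 2379 c 435.9 314.8 size 125.8 109.3 ang 15.6 medz 11.8 mean [435.6 313.1]
box 673 c 648.0 5.2 size 127.4 108.1 ang -7.7 medz 32.5 mean [648.    6.1]
ltray 364 c 628.2 -275.5 size 116.1 60.9 ang 15.9 medz 9.9 mean [ 628.3 -275.4]
rtray 216 c 646.2 237.6 size 74.8 72.5 ang 46.6 medz 9.5 mean [645.7 237.3]
green 416 c 351.6 -17.9 size 81.3 28.5 ang -89.8 medz 19.4 mean [351.8 -17.9]
```

View pics/crop0.png

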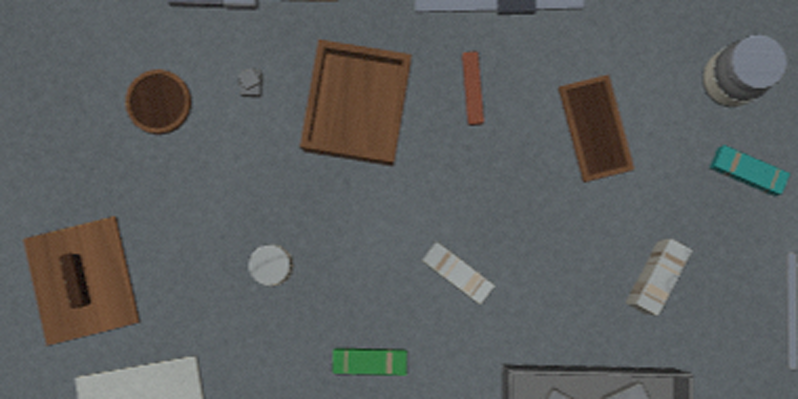

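Sizes match on every part. The crop shows the white banded low bar at crop pixel (458,273), clearly different from the green bar (370,362) and the turquoise one (750,170). Next I'll check orientation and obstacle heights, and build the move planner.

```bash
cat >> h.py <<'E'
from scipy.spatial.transform import Rotation as R
def plan(wps,closure,vmax=55):
    """wps: list of (x,y,z,yawdeg or None); yaw = world angle of jaw line; prints rows"""
    s=bot.read_state(); p=np.array(s['position']);Rm=R.from_quat(s['eef_rot']).as_matrix()
    y=np.degrees(np.arctan2(Rm[1,0],Rm[0,0])); print('pos',p.round(1),'yaw',round(y,1),'down',Rm[:,1].round(3),'q6',s['joint_positions'][5].round(2),'gap',round(s['finger_gap'],3),'F',np.round(s['force'],1),'t',s['time'])
    rows=[]
    for (x,yy,z,yaw) in wps:
        t=np.array([x,yy,z]); dy=0 if yaw is None else (yaw-y+90)%180-90
        n=max(1,int(np.ceil(max(np.linalg.norm(t-p)/vmax,abs(dy)/9.5))))
        st=(t-p)/n
        for i in range(n):
            l=np.round(Rm.T@st,1); a=round(-np.radians(dy)/n,3)
            rows.append([l.tolist(),a,closure]); p=p+Rm@l; Rm=Rm@R.from_rotvec([0,a,0]).as_matrix()
        y=np.degrees(np.arctan2(Rm[1,0],Rm[0,0]))
        print(n,'rows -> ',p.round(1),round(y,1))
    for i in range(0,len(rows),8): print(json.dumps(rows[i:i+8]))
E
python3 - <<'E'
from h import *
im=np.load('top_i.npy');d=np.load('top_d.npy');W=cloud('top',d)
for v,u in [(185,575),(250,575),(290,575),(250,540),(250,508),(25,325),(300,380),(122,488),(150,80)]: print(u,v,W[v,u].round())
plan([(300,-450,250,None),(458,96,150,0),(458,96,60,None),(458,96,9,None)],0)
E
```

```text
575 185 [ 529. -542.  198.]
575 250 [ 404. -539.  198.]
575 290 [ 328. -537.  199.]
540 250 [ 398. -520.  115.]
508 250 [ 393. -484.   50.]
325 25 [939. -49.  12.]
380 300 [ 269. -194.   27.]
488 122 [ 684. -426.   80.]
80 150 [588. 469. 119.]
pos [ 230.  -581.1  231.3] yaw -68.4 down [ 0. -0. -1.] q6 -0.18 gap 0.999 F [0.3 0.5 0.4] t 0.8
3 rows ->  [ 300.  -449.9  249.9] -68.4
11 rows ->  [457.9  96.  149.8] 0.3
2 rows ->  [457.9  96.   60. ] 0.3
1 rows ->  [458.  96.   9.] 0.3
[[[-32.1, -6.2, 37.8], -0.0, 0], [[-32.1, -6.2, 37.8], -0.0, 0], [[-32.1, -6.2, 37.8], -0.0, 0], [[-40.9, 9.1, 31.6], -0.109, 0], [[-37.2, 9.1, 35.9], -0.109, 0], [[-33.1, 9.1, 39.7], -0.109, 0], [[-28.5, 9.1, 43.1], -0.109, 0], [[-23.7, 9.1, 45.9], -0.109, 0]]
[[[-18.5, 9.1, 48.2], -0.109, 0], [[-13.2, 9.1, 49.9], -0.109, 0], [[-7.7, 9.1, 51.1], -0.109, 0], [[-2.1, 9.1, 51.6], -0.109, 0], [[3.6, 9.1, 51.5], -0.109, 0], [[9.1, 9.1, 50.8], -0.109, 0], [[0.0, 44.9, 0.0], -0.0, 0], [[0.0, 44.9, 0.0], -0.0, 0]]
[[[0.1, 51.0, 0.0], -0.0, 0]]
```

Call:
jog_arm:
  deltas:
    - [[-32,-6,38],0,0]
    - [[-32,-6,38],0,0]
    - [[-32,-6,38],0,0]
    - [[-41,9,32],-0.11,0]
    - [[-37,9,36],-0.11,0]
    - [[-33,9,40],-0.11,0]
    - [[-28,9,43],-0.11,0]
    - [[-24,9,46],-0.11,0]

```text
time: 1.8
position: [373.5, -200.3, 204.4]
eef_rot: [0.671, -0.222, 0.223, -0.671]
force: [1.2, -0.1, 0.6]
finger_gap: 1.0
```

Call:
jog_arm:
  deltas:
    - [[-18,9,48],-0.11,0]
    - [[-13,9,50],-0.11,0]
    - [[-8,9,51],-0.11,0]
    - [[-2,9,51],-0.11,0]
    - [[4,9,51],-0.11,0]
    - [[9,9,51],-0.11,0]
    - [[0,0,0],0,0]

```text
time: 2.68
position: [457.6, 98.2, 150.0]
eef_rot: [-0.707, -0.008, 0.008, 0.707]
force: [-0.5, -0.1, -0.4]
finger_gap: 1.001
```

```bash
python3 - <<'E'
from h import *
plan([(458,96,60,0),(458,96,9,None)],0)
E
```

```text
pos [457.6  98.2 150. ] yaw 1.3 down [ 0.  0. -1.] q6 -0.05 gap 1.001 F [-0.5 -0.1 -0.4] t 2.675
2 rows ->  [458.1  96.1  60. ] -0.0
1 rows ->  [458.  96.   9.] -0.0
[[[0.2, 45.0, -1.1], 0.011, 0], [[0.2, 45.0, -1.1], 0.011, 0], [[-0.1, 51.0, -0.1], -0.0, 0]]
```

Call:
jog_arm:
  deltas:
    - [[0,45,-1],0.01,0]
    - [[0,45,-1],0.01,0]
    - [[0,30,0],0,0]
    - [[0,21,0],0,0]
    - [[0,0,0],0,0]

```text
time: 3.3
position: [456.4, 92.3, 8.4]
eef_rot: [0.707, -0.003, 0.001, -0.707]
force: [-1.1, -0.4, -0.4]
finger_gap: 1.001
```

Call:
jog_arm:
  deltas:
    - [[0,0,0],0,1]
    - [[0,0,0],0,1]
    - [[0,0,0],0,1]
    - [[0,0,0],0,1]
    - [[0,0,0],0,1]
    - [[0,0,0],0,1]
    - [[0,0,0],0,1]

```text
time: 4.18
position: [457.8, 93.1, 10.7]
eef_rot: [0.707, -0.001, 0.002, -0.707]
force: [-0.7, -2.0, 6.3]
finger_gap: 0.518
```

```bash
python3 - <<'E'
from h import *
plan([(458,96,100,None),(646,237.5,100,None),(646,237.5,30,None),(646,237.5,14,None)],1,45)
E
```

```text
pos [457.8  93.1  10.7] yaw -0.2 down [ 0.002 -0.    -1.   ] q6 -0.03 gap 0.518 F [-0.7 -2.   6.3] t 4.175
2 rows ->  [458.   95.9  99.9] -0.2
6 rows ->  [646.3 237.4 100.3] -0.2
2 rows ->  [646.  237.4  30.1] -0.2
1 rows ->  [646.  237.5  14. ] -0.2
[[[0.2, -44.6, 1.4], -0.0, 1], [[0.2, -44.6, 1.4], -0.0, 1], [[31.3, 0.0, 23.7], -0.0, 1], [[31.3, 0.0, 23.7], -0.0, 1], [[31.3, 0.0, 23.7], -0.0, 1], [[31.3, 0.0, 23.7], -0.0, 1], [[31.3, 0.0, 23.7], -0.0, 1], [[31.3, 0.0, 23.7], -0.0, 1]]
[[[-0.2, 35.1, 0.0], -0.0, 1], [[-0.2, 35.1, 0.0], -0.0, 1], [[-0.1, 16.1, 0.1], -0.0, 1]]
```

Call:
jog_arm:
  deltas:
    - [[0,-20,0],0,1]
    - [[0,-40,0],0,1]
    - [[31.5,-10,23.5],0,1]
    - [[31.5,0,23.5],0,1]
    - [[31.5,0,23.5],0,1]
    - [[31.5,0,23.5],0,1]
    - [[31,0,23.5],0,1]
    - [[31,0,24],0,1]

```text
time: 5.18
position: [646.0, 234.8, 79.7]
eef_rot: [0.707, -0.001, 0.001, -0.707]
force: [-0.9, -0.0, -2.0]
finger_gap: 0.518
```

Call:
jog_arm:
  deltas:
    - [[0,0,0],0,1]
    - [[0,0,0],0,1]

```text
time: 5.42
position: [644.1, 233.7, 79.0]
eef_rot: [0.707, -0.002, 0.0, -0.707]
force: [-0.2, -0.4, -2.1]
finger_gap: 0.52
```

```bash
python3 - <<'E'
from h import *
plan([(646,237.5,14,None)],1,45)
im,d=bot.capture('top'); save('t1.png',im[90:250,130:330].repeat(3,0).repeat(3,1))
W=cloud('top',d)
im,d=bot.capture('side'); save('s1.png',im)
plan([(646,237.5,14,None)],1,45)
E
```

```text
pos [644.1 233.7  79. ] yaw -0.2 down [-0.003 -0.001 -1.   ] q6 0.19 gap 0.52 F [-0.2 -0.4 -2.1] t 5.425
2 rows ->  [646.  237.5  13.9] -0.2
[[[1.0, 32.5, 1.9], -0.0, 1], [[1.0, 32.5, 1.9], -0.0, 1]]
pos [644.1 233.3  79.1] yaw -0.2 down [-0.002 -0.001 -1.   ] q6 0.19 gap 0.513 F [-0.3  0.  -2.8] t 5.525
2 rows ->  [646.  237.4  14.1] -0.2
[[[1.0, 32.5, 2.1], -0.0, 1], [[1.0, 32.5, 2.1], -0.0, 1]]
```

View pics/s1.png

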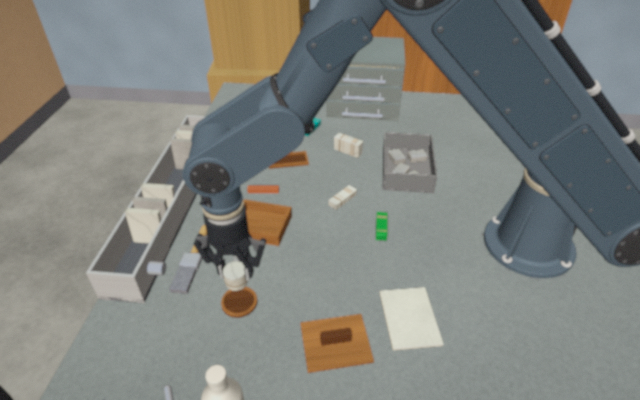

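Call:
jog_arm:
  deltas:
    - [[1,28,0.5],0,1]
    - [[1,20,0.5],0,1]
    - [[0,8,0],0,1]
    - [[0,3,0],0,1]
    - [[0,2,0],0,1]
    - [[0,0,0],0,1]

```text
time: 6.28
position: [648.1, 235.1, 18.9]
eef_rot: [-0.707, 0.001, -0.002, 0.707]
force: [-0.4, -0.4, -2.1]
finger_gap: 0.516
```

```bash
python3 - <<'E'
from h import *
plan([(646,237.5,14,None)],1,45)
im,d=bot.capture('side'); save('s2.png',cv2.resize(im[200:340,170:310],None,fx=5,fy=4,interpolation=cv2.INTER_CUBIC))
W=cloud('side',d)
E
```

```text
pos [648.1 235.1  18.9] yaw -0.2 down [ 0.001  0.    -1.   ] q6 0.19 gap 0.516 F [-0.4 -0.4 -2.1] t 6.275
1 rows ->  [646.  237.5  14. ] -0.2
[[[-2.1, 4.9, 2.4], -0.0, 1]]
```

View pics/s2.png

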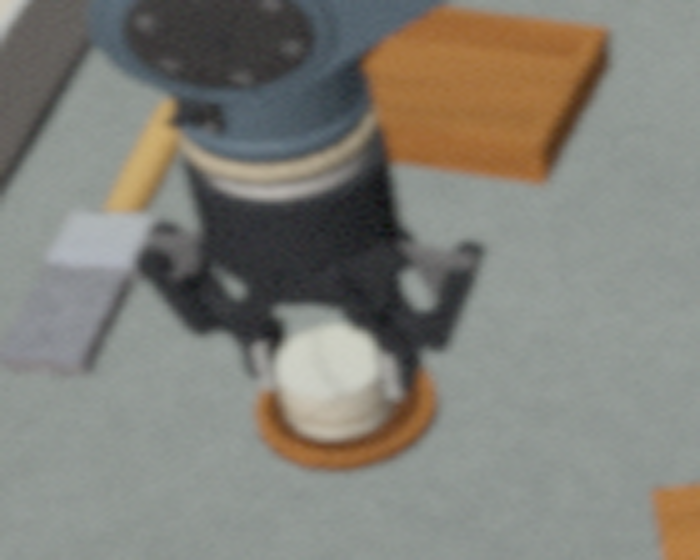

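```bash
python3 - <<'E'
from h import *
im,d=bot.capture('side')
W=cloud('side',d)
hsv=cv2.cvtColor(im,cv2.COLOR_RGB2HSV)
near=(np.hypot(W[...,0]-647,W[...,1]-237)<60)&(d>0)
m=near&(hsv[...,1]<70)&(hsv[...,2]>150)
p=W[m]; print('core',len(p),p.min(0).round(1),p.max(0).round(1),np.percentile(p,[5,50,95],axis=0).round(1).tolist())
top=p[p[:,2]>p[:,2].max()-6]; print('top',len(top),top.mean(0).round(1),cv2.minEnclosingCircle(top[:,:2].astype(np.float32)))
m=near&(hsv[...,1]>110)&(W[...,2]>6)&(W[...,2]<14)
q=W[m]; A=np.c_[2*q[:,:2],np.ones(len(q))]; s=np.linalg.lstsq(A,(q[:,:2]**2).sum(1),rcond=None)[0]
print('tray',len(q),s[:2],np.sqrt(s[2]+s[0]**2+s[1]**2))
ts=bot.recognise('side','round_tray');print(ts);print(bot.recognise('side','core_c'))
E
```

```text
core 1151 [587.8 187.6  -4.9] [706.6 296.7 217.7] [[596.4, 213.7, -1.8], [648.6, 254.9, 27.1], [696.4, 283.6, 212.1]]
top 61 [650.8 264.8 214.4] ((648.4215087890625, 248.58973693847656), 31.665185928344727)
tray 167 [647.11777609 239.98636724] 33.067870158381375
[{'centre': [633.7, 261.7, 6.8], 'conf': 0.59}]
[{'centre': [457.3, -331.5, 26.7], 'conf': 0.6}, {'centre': [646.1, 249.5, 47.5], 'conf': 0.58}]
```

```bash
python3 - <<'E'
from h import *
im,d=bot.capture('side')
W=cloud('side',d)
hsv=cv2.cvtColor(im,cv2.COLOR_RGB2HSV)
near=(np.hypot(W[...,0]-647,W[...,1]-237)<34)&(d>0)
m=near&(hsv[...,1]<70)&(hsv[...,2]>170)&(W[...,2]>15)&(W[...,2]<55)
p=W[m]; print('z',np.percentile(p[:,2],[2,25,50,75,98]).round(1))
top=p[p[:,2]>40]; print('top',len(top),top.mean(0).round(1),cv2.minAreaRect(top[:,:2].astype(np.float32)))
sd=p[p[:,2]<36]; 
def circ(q,r):
    from scipy.optimize import least_squares
    return least_squares(lambda c:np.hypot(q[:,0]-c[0],q[:,1]-c[1])-r,[647,237],loss='soft_l1').x
print('sidefit',len(sd),circ(sd,23))
m=(np.hypot(W[...,0]-647,W[...,1]-237)<45)&(hsv[...,1]>110)&(W[...,2]>7)&(W[...,2]<13)
print('tray',m.sum(),circ(W[m],35))
print('tray row/cols',np.argwhere(m)[:,1].min(),np.argwhere(m)[:,1].max())
E
```

```text
z [17.  39.8 43.1 44.4 46.5]
top 298 [650.4 241.   43.8] ((651.5860595703125, 240.1136016845703), (41.755916595458984, 46.050662994384766), 37.4657096862793)
sidefit 82 [650.46515512 237.7609648 ]
tray 140 [647.85840698 237.93284374]
tray row/cols 222 256
```

Call:
jog_arm:
  deltas:
    - [[-3,1,-1],0,1]
    - [[0,2,0],0,1]
    - [[0,1,0],0,1]
    - [[0,0,0],0,1]

```text
time: 7.02
position: [644.3, 234.0, 14.9]
eef_rot: [0.707, -0.002, 0.001, -0.707]
force: [-2.0, -0.5, 3.1]
finger_gap: 0.517
```

Call:
jog_arm:
  deltas:
    - [[0,0,0],0,0.3]
    - [[0,0,0],0,0.2]
    - [[0,0,0],0,0.1]
    - [[0,0,0],0,0]
    - [[0,-20,0],0,0]
    - [[0,-45,0],0,0]
    - [[0,-45,0],0,0]
    - [[0,0,0],0,0]

```text
time: 8.02
position: [648.4, 234.9, 130.9]
eef_rot: [-0.706, -0.003, -0.005, 0.708]
force: [1.0, 0.2, -0.1]
finger_gap: 1.0
```

```bash
python3 - <<'E'
from h import *
plan([(455.4,-343,140,62.6),(455.4,-343,60,None),(455.4,-343,11,None)],0,55)
im,d=bot.capture('side'); save('s3.png',cv2.resize(im[200:340,170:310],None,fx=4,fy=4,interpolation=cv2.INTER_CUBIC))
E
```

```text
pos [648.4 234.9 130.9] yaw -0.2 down [ 0.012  0.002 -1.   ] q6 0.19 gap 1.0 F [ 1.   0.2 -0.1] t 8.025
12 rows ->  [ 455.2 -342.9  140.5] 62.3
2 rows ->  [ 455.3 -343.    59.9] 62.3
1 rows ->  [ 455.4 -343.    11. ] 62.3
[[[-15.9, -1.1, -48.2], -0.091, 0], [[-20.2, -1.1, -46.6], -0.091, 0], [[-24.4, -1.1, -44.5], -0.091, 0], [[-28.3, -1.1, -42.1], -0.091, 0], [[-32.0, -1.1, -39.4], -0.091, 0], [[-35.5, -1.1, -36.3], -0.091, 0], [[-38.6, -1.1, -33.0], -0.091, 0], [[-41.5, -1.1, -29.3], -0.091, 0]]
[[[-43.9, -1.1, -25.4], -0.091, 0], [[-46.1, -1.1, -21.3], -0.091, 0], [[-47.8, -1.1, -17.0], -0.091, 0], [[-49.2, -1.1, -12.6], -0.091, 0], [[-0.3, 40.3, 0.3], -0.0, 0], [[-0.3, 40.3, 0.3], -0.0, 0], [[-0.4, 48.9, 0.4], -0.0, 0]]
```

View pics/s3.png

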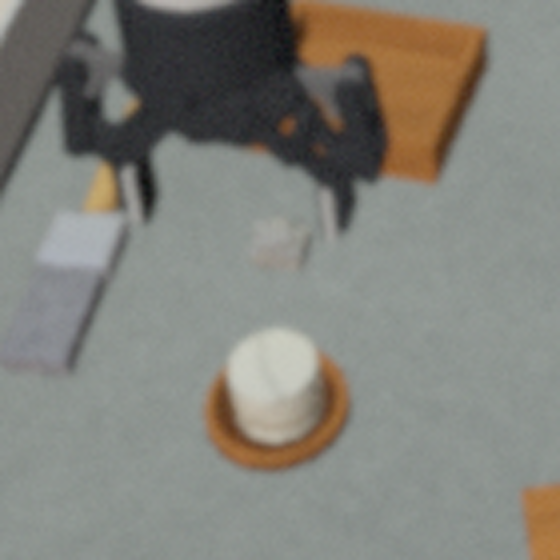

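The core stands upright inside the tray rim, around crop pixel (277,400). On to the tall bar.

Call:
jog_arm:
  deltas:
    - [[-16,-1,-48],-0.091,0]
    - [[-20,-1,-46.5],-0.091,0]
    - [[-24.5,-1,-44.5],-0.091,0]
    - [[-28.5,-1,-42],-0.091,0]
    - [[-32,-1,-39.5],-0.091,0]
    - [[-35.5,-1,-36.5],-0.091,0]
    - [[-38.5,-1,-33],-0.091,0]
    - [[-41.5,-1,-29],-0.091,0]

```text
time: 9.07
position: [514.4, -151.9, 131.7]
eef_rot: [-0.66, -0.251, 0.252, 0.661]
force: [1.2, -0.4, -0.5]
finger_gap: 1.002
```

Call:
jog_arm:
  deltas:
    - [[-44,-1,-25.5],-0.091,0]
    - [[-46,-1,-21],-0.091,0]
    - [[-48,-1,-17],-0.091,0]
    - [[-49,-1,-12.5],-0.091,0]
    - [[0,0,0],0,0]
    - [[0,0,0],0,0]

```text
time: 9.82
position: [450.2, -342.1, 135.5]
eef_rot: [-0.604, -0.366, 0.366, 0.606]
force: [-0.2, -0.5, 0.6]
finger_gap: 0.997
```

```bash
python3 - <<'E'
from h import *
plan([(455.4,-343,60,62.6),(455.4,-343,11,None)],0,55)
im,d=bot.capture('wrist'); save('w1.png',im)
s=bot.read_state()
p=np.array(s['position']);Rm=R.from_quat(s['eef_rot']).as_matrix()
k=bot.get_calibration('wrist');K=k['K'];M=k['mount']
v,u=np.mgrid[0:400,0:640]
P=np.stack([(u-K[0,2])/K[0,0]*d,-(v-K[1,2])/K[1,1]*d,-d],-1)@M[:3,:3].T+M[:3,3]
W=P@Rm.T+p
m=(d>0)&(abs(W[...,2]-46)<5)&(np.hypot(W[...,0]-455,W[...,1]+343)<65)
print(m.sum(),cv2.minAreaRect(W[m][:,:2].astype(np.float32)),np.median(W[m][:,2]))
E
```

```text
pos [ 450.2 -342.1  135.5] yaw 62.3 down [-0.002  0.002 -1.   ] q6 -1.93 gap 0.997 F [-0.2 -0.5  0.6] t 9.825
2 rows ->  [ 455.4 -343.    59.9] 62.6
1 rows ->  [ 455.4 -343.    11. ] 62.6
[[[0.8, 37.8, -2.6], -0.003, 0], [[0.7, 37.8, -2.6], -0.003, 0], [[-0.1, 48.9, -0.1], -0.0, 0]]
4628 ((454.2225646972656, -342.504638671875), (28.202627182006836, 83.99444580078125), 62.426082611083984) 45.51468358386025
```

View pics/w1.png

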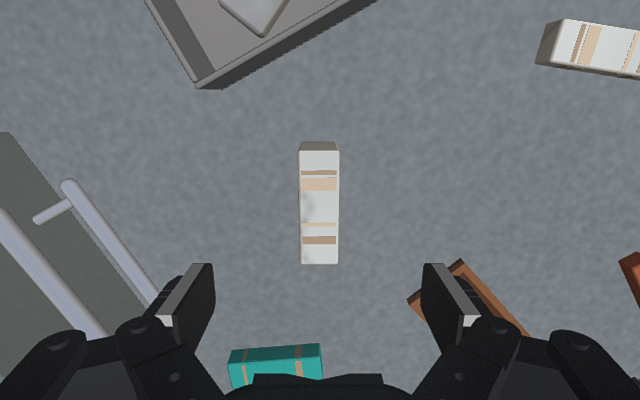

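The wrist view shows the pale tall bar at (318,205), square between the fingers. Its wrist-based fit (454.2,-342.5) agrees with the top camera.

Call:
jog_arm:
  deltas:
    - [[0.5,40,-2.5],0,0]
    - [[0.5,40,-2.5],0,0]
    - [[0,28,0],0,0]
    - [[0,15,0],0,0]
    - [[0,0,0],0,0]

```text
time: 10.5
position: [455.8, -343.1, 12.5]
eef_rot: [-0.604, -0.366, 0.367, 0.606]
force: [-0.7, 0.0, 0.7]
finger_gap: 1.002
```

Call:
jog_arm:
  deltas:
    - [[0,0,0],0,1]
    - [[0,0,0],0,1]
    - [[0,0,0],0,1]
    - [[0,0,0],0,1]
    - [[0,0,0],0,1]
    - [[0,0,0],0,1]
    - [[0,0,0],0,1]
    - [[0,0,0],0,1]

```text
time: 11.5
position: [456.4, -345.0, 14.3]
eef_rot: [0.606, 0.366, -0.366, -0.605]
force: [0.3, 0.9, 5.5]
finger_gap: 0.316
```

```bash
python3 - <<'E'
from h import *
s=bot.read_state();p=s['position']
plan([(p[0],p[1],p[2]+75,None),(628.2-454.5+p[0],-275.5+342.8+p[1],p[2]+75,105.9)],1,45)
E
```

```text
pos [ 456.4 -345.    14.3] yaw 62.3 down [ 0.001 -0.001 -1.   ] q6 -1.93 gap 0.316 F [0.3 0.9 5.5] t 11.5
2 rows ->  [ 456.5 -345.    89.3] 62.3
5 rows ->  [ 630.1 -277.8   89.4] 105.9
[[[-0.0, -37.5, -0.1], -0.0, 1], [[-0.0, -37.5, -0.1], -0.0, 1], [[28.0, 0.0, -24.5], -0.152, 1], [[24.0, 0.0, -28.5], -0.152, 1], [[19.4, 0.0, -31.8], -0.152, 1], [[14.4, 0.0, -34.3], -0.152, 1], [[9.0, 0.0, -36.1], -0.152, 1]]
```

Call:
jog_arm:
  deltas:
    - [[0,-25,0],0,1]
    - [[0,-50,0],0,1]
    - [[28,0,-24.5],-0.152,1]
    - [[24,0,-28.5],-0.152,1]
    - [[19.5,0,-32],-0.152,1]
    - [[14.5,0,-34.5],-0.152,1]
    - [[9,0,-36],-0.152,1]
    - [[0,0,0],0,1]

```text
time: 12.5
position: [631.8, -275.5, 87.3]
eef_rot: [0.425, 0.565, -0.565, -0.425]
force: [0.5, -0.4, -3.3]
finger_gap: 0.321
```

Call:
jog_arm:
  deltas:
    - [[0,0,0],0,1]
    - [[0,0,0],0,1]

```text
time: 12.75
position: [628.4, -277.4, 87.7]
eef_rot: [-0.426, -0.564, 0.564, 0.427]
force: [1.1, 0.2, -3.3]
finger_gap: 0.321
```

```bash
cat >> h.py <<'E'
def wcloud():
    s=bot.read_state()
    im,d=bot.capture('wrist')
    p=np.array(s['position']);Rm=R.from_quat(s['eef_rot']).as_matrix()
    k=bot.get_calibration('wrist');K=k['K'];M=k['mount']
    v,u=np.mgrid[0:400,0:640]
    P=np.stack([(u-K[0,2])/K[0,0]*d,-(v-K[1,2])/K[1,1]*d,-d],-1)@M[:3,:3].T+M[:3,3]
    return im,d,P@Rm.T+p
def rect(W,m):
    (cx,cy),(w,h),a=cv2.minAreaRect(W[m][:,:2].astype(np.float32))
    if w<h: w,h=h,w;a+=90
    return np.round([cx,cy,w,h,(a+90)%180-90],1),m.sum(),np.median(W[m][:,2]).round(1)
E
python3 - <<'E'
from h import *
plan([(628,-275.5,20,105.9)],1)
im,d,W=wcloud(); save('w2.png',im)
im,d=bot.capture('side'); save('s4.png',cv2.resize(im[60:200,220:360],None,fx=4,fy=4,interpolation=cv2.INTER_CUBIC))
m=(d>0)
n=np.hypot(W[...,0]-629,W[...,1]+277)<66
hist=np.histogram(W[n][:,2],bins=range(0,160,10)); print(hist)
E
```

```text
pos [ 628.4 -277.4   87.7] yaw 105.8 down [-0.002  0.001 -1.   ] q6 -2.42 gap 0.321 F [ 1.1  0.2 -3.3] t 12.75
2 rows ->  [ 627.9 -275.5   20.1] 105.9
[[[0.9, 33.8, -0.1], -0.001, 1], [[0.9, 33.8, -0.1], -0.001, 1]]
(array([ 7107,   480,     0,     0,     0,     0,     0,   127,   323,
         741,  1144, 15543,  1850,  3659,  9825]), array([  0,  10,  20,  30,  40,  50,  60,  70,  80,  90, 100, 110, 120,
       130, 140, 150]))
```

View pics/w2.png

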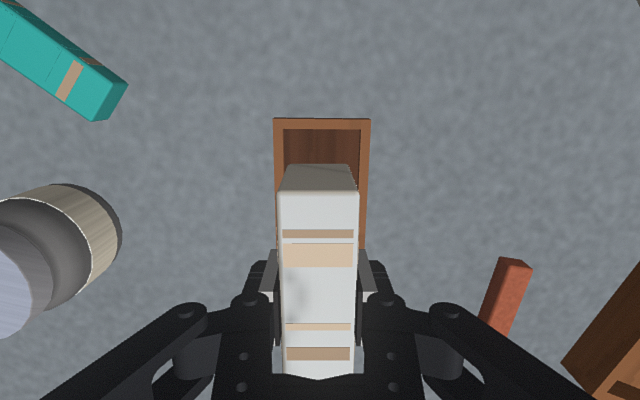

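View pics/s4.png

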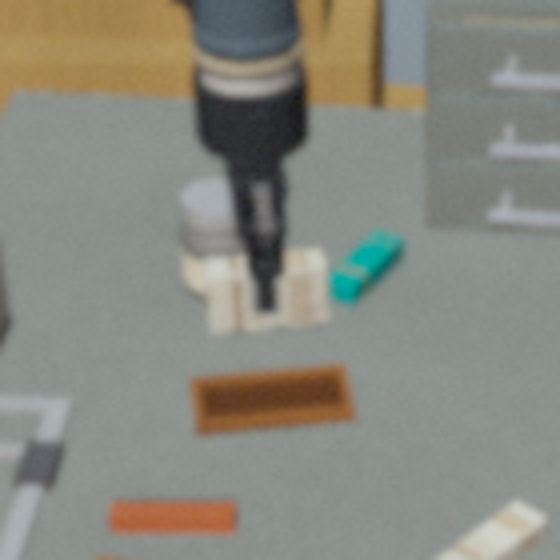

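```bash
python3 - <<'E'
from h import *
im,d,W=wcloud()
hsv=cv2.cvtColor(im,cv2.COLOR_RGB2HSV)
a=np.radians(15.9);ax=np.array([np.cos(a),np.sin(a)]);ay=np.array([-ax[1],ax[0]])
Q=W[...,:2]-np.array([628.2,-275.5]);X=Q@ax;Y=Q@ay
n=(abs(X)<75)&(abs(Y)<45)
bar=n&(hsv[...,2]>170)&(W[...,2]>105)&(W[...,2]<128); bar[:,:270]=0;bar[:,365:]=0
print('bar',bar.sum(),np.percentile(X[bar],[1,99]),np.percentile(Y[bar],[1,99]),np.median(W[bar][:,2]))
t=n&(W[...,2]>7)&(W[...,2]<13)
print('rim',t.sum(),np.percentile(X[t],[1,99]),np.percentile(Y[t],[1,99]))
print(rect(W,bar))
for y in(-20,0,20):
  r=t&(abs(Y-y)<5); print(np.percentile(X[r],[1,99]) if r.any() else None)
E
```

```text
bar 13465 [-43.61790304  29.19489882] [-14.50950758  11.38695059] 119.21270947188141
rim 2629 [-59.46500955  23.85729064] [-29.36177602  30.44698881]
(array([ 622.7, -279.3,   76.2,   32.1,   16. ]), np.int64(13465), np.float64(119.2))
[-59.47544223 -23.98842873]
[-59.53159446 -53.50972216]
[-59.37345542 -13.35653062]
```

Call:
jog_arm:
  deltas:
    - [[1,30,0],0,1]
    - [[1,20,0],0,1]
    - [[0,8,0],0,1]
    - [[0,5,0],0,1]
    - [[0,3,0],0,1]
    - [[0,1,0],0,1]
    - [[0,0,0],0,1]

```text
time: 13.78
position: [629.6, -275.4, 21.8]
eef_rot: [0.426, 0.564, -0.564, -0.426]
force: [0.7, 0.2, -3.4]
finger_gap: 0.32
```

Call:
jog_arm:
  deltas:
    - [[0,1,0],0,1]
    - [[0,1,0],0,1]
    - [[0,0.5,0],0,1]
    - [[0,0,0],0,1]

```text
time: 14.28
position: [629.2, -275.2, 18.8]
eef_rot: [0.426, 0.564, -0.564, -0.426]
force: [0.1, 0.7, -3.8]
finger_gap: 0.316
```

Call:
jog_arm:
  deltas:
    - [[0,0.5,0],0,1]
    - [[0,0.5,0],0,1]
    - [[0,0,0],0,1]

```text
time: 14.65
position: [629.3, -275.3, 18.4]
eef_rot: [-0.426, -0.564, 0.564, 0.426]
force: [-2.5, 0.2, 1.2]
finger_gap: 0.318
```

Contact: the force went from -3.8 to +1.2. Release and retreat.

Call:
jog_arm:
  deltas:
    - [[0,0,0],0,0.5]
    - [[0,0,0],0,0.4]
    - [[0,0,0],0,0.3]
    - [[0,0,0],0,0.2]
    - [[0,-25,0],0,0.2]
    - [[0,-50,0],0,0.2]
    - [[0,-40,0],0,0.2]
    - [[0,0,0],0,0.2]

```text
time: 15.65
position: [631.9, -276.8, 137.4]
eef_rot: [0.429, 0.565, -0.564, -0.423]
force: [1.0, -1.4, -0.3]
finger_gap: 0.796
```

```bash
python3 - <<'E'
from h import *
im,d,W=wcloud(); save('w3.png',im)
plan([(454.8,-116.8,110,144.1)],0.2)
E
```

```text
pos [ 630.2 -275.8  134.8] yaw 105.9 down [ 0.003 -0.002 -1.   ] q6 -2.42 gap 0.8 F [ 0.1  0.4 -0.2] t 15.7
5 rows ->  [ 454.7 -116.8  109.9] 144.0
[[[40.2, 4.8, 25.1], -0.133, 0.2], [[43.2, 4.8, 19.5], -0.133, 0.2], [[45.4, 4.8, 13.6], -0.133, 0.2], [[46.8, 4.8, 7.5], -0.133, 0.2], [[47.4, 4.8, 1.2], -0.133, 0.2]]
```

View pics/w3.png

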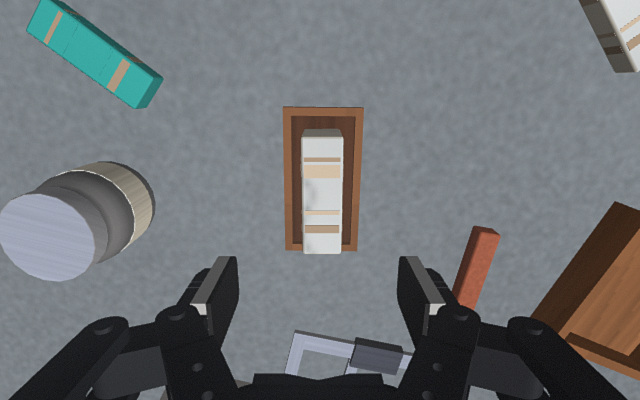

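The tall bar stands inside the tray, with its top at (322,190) between the lips. The low bar needs the wrist turned the other way round to stay in joint range.

```bash
sed -i 's/dy=0 if yaw is None else (yaw-y+90)%180-90/dy=0 if yaw is None else ((yaw-y+90)%180-90 if abs(yaw)<360 else yaw-1000-y)/' h.py
python3 - <<'E'
from h import *
plan([(454.8,-116.8,110,1000-35.9)],0.2)
E
```

```text
pos [ 630.2 -275.8  134.8] yaw 105.9 down [ 0.003 -0.002 -1.   ] q6 -2.42 gap 0.8 F [ 0.1  0.4 -0.2] t 15.7
15 rows ->  [ 454.9 -116.6  109.9] -35.9
[[[13.4, 1.6, 8.4], 0.165, 0.2], [[11.9, 1.6, 10.4], 0.165, 0.2], [[10.0, 1.6, 12.2], 0.165, 0.2], [[7.8, 1.6, 13.7], 0.165, 0.2], [[5.5, 1.6, 14.8], 0.165, 0.2], [[3.0, 1.6, 15.5], 0.165, 0.2], [[0.4, 1.6, 15.8], 0.165, 0.2], [[-2.2, 1.6, 15.6], 0.165, 0.2]]
[[[-4.8, 1.6, 15.1], 0.165, 0.2], [[-7.2, 1.6, 14.1], 0.165, 0.2], [[-9.4, 1.6, 12.7], 0.165, 0.2], [[-11.3, 1.6, 11.0], 0.165, 0.2], [[-13.0, 1.6, 9.0], 0.165, 0.2], [[-14.3, 1.6, 6.7], 0.165, 0.2], [[-15.2, 1.6, 4.3], 0.165, 0.2]]
```

Call:
jog_arm:
  deltas:
    - [[13.5,1.5,8.5],0.165,0.3]
    - [[12,1.5,10.5],0.165,0.3]
    - [[10,1.5,12],0.165,0.3]
    - [[8,1.5,13.5],0.165,0.3]
    - [[5.5,1.5,15],0.165,0.3]
    - [[3,1.5,15.5],0.165,0.3]
    - [[0.5,1.5,16],0.165,0.3]
    - [[-2,1.5,15.5],0.165,0.3]

```text
time: 16.7
position: [534.3, -188.6, 119.0]
eef_rot: [-0.682, -0.182, 0.184, 0.684]
force: [0.2, -0.6, 0.6]
finger_gap: 0.699
```

Call:
jog_arm:
  deltas:
    - [[-5,1.5,15],0.165,0.3]
    - [[-7,1.5,14],0.165,0.3]
    - [[-9.5,1.5,12.5],0.165,0.3]
    - [[-11.5,1.5,11],0.165,0.3]
    - [[-13,1.5,9],0.165,0.3]
    - [[-14.5,1.5,6.5],0.165,0.3]
    - [[-15,1.5,4.5],0.165,0.3]
    - [[0,0,0],0,0.3]

```text
time: 17.7
position: [451.7, -114.4, 109.1]
eef_rot: [-0.673, 0.219, -0.215, 0.673]
force: [-0.3, 0.8, 1.1]
finger_gap: 0.696
```

Call:
jog_arm:
  deltas:
    - [[0,0,0],0,0.3]

```text
time: 17.82
position: [454.3, -116.2, 109.8]
eef_rot: [0.673, -0.217, 0.217, -0.673]
force: [0.2, -0.0, 0.2]
finger_gap: 0.701
```

```bash
python3 - <<'E'
from h import *
im,d,W=wcloud(); save('w4.png',im)
hsv=cv2.cvtColor(im,cv2.COLOR_RGB2HSV)
m=(d>0)&(abs(W[...,2]-20)<5)&(np.hypot(W[...,0]-455,W[...,1]+117)<60)
print(rect(W,m))
plan([(454.8,-116.8,60,-35.9),(454.8,-116.8,5,None)],0.3)
E
```

```text
(array([ 453.9, -116.5,   84.1,   28.3,   54.1]), np.int64(4658), np.float64(19.5))
pos [ 454.5 -116.4  110. ] yaw -35.8 down [ 0. -0. -1.] q6 0.14 gap 0.698 F [ 0.4 -0.2  0.3] t 17.875
1 rows ->  [ 454.8 -116.8   60. ] -35.9
2 rows ->  [ 454.8 -116.8    5. ] -35.9
[[[0.4, 50.0, -0.2], 0.001, 0.3], [[0.0, 27.5, 0.0], -0.0, 0.3], [[0.0, 27.5, 0.0], -0.0, 0.3]]
```

View pics/w4.png

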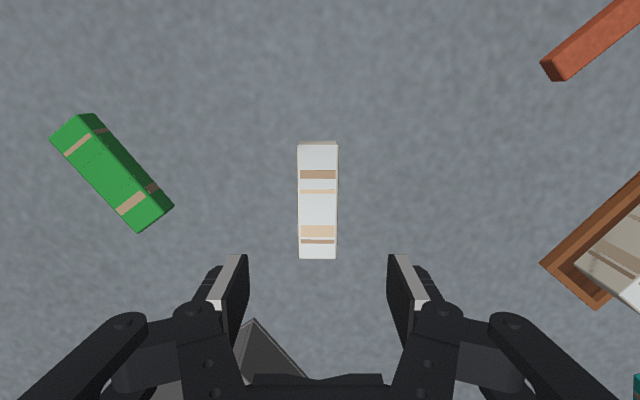

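Call:
jog_arm:
  deltas:
    - [[0,50,0],0,0.3]
    - [[0,35,0],0,0.3]
    - [[0,14,0],0,0.3]
    - [[0,6,0],0,0.3]
    - [[0,0,0],0,0.3]

```text
time: 18.5
position: [454.4, -116.1, 5.7]
eef_rot: [0.673, -0.218, 0.218, -0.673]
force: [0.6, -0.8, 0.4]
finger_gap: 0.697
```

Call:
jog_arm:
  deltas:
    - [[0,0,0],0,1]
    - [[0,0,0],0,1]
    - [[0,0,0],0,1]
    - [[0,0,0],0,1]
    - [[0,0,0],0,1]
    - [[0,0,0],0,1]

```text
time: 19.25
position: [454.5, -116.1, 6.5]
eef_rot: [0.673, -0.217, 0.219, -0.673]
force: [-0.9, -0.2, 6.3]
finger_gap: 0.309
```

```bash
python3 - <<'E'
from h import *
s=bot.read_state();p=s['position']
plan([(p[0],p[1],p[2]+80,None),(648,5.5,p[2]+80,1000-97.7)],1,45)
E
```

```text
pos [ 454.5 -116.1    6.5] yaw -35.9 down [ 0.002 -0.001 -1.   ] q6 0.14 gap 0.309 F [-0.9 -0.2  6.3] t 19.25
2 rows ->  [ 454.5 -116.1   86.5] -35.9
7 rows ->  [648.    5.5  86.7] -97.7
[[[0.1, -40.0, 0.0], -0.0, 1], [[0.1, -40.0, 0.0], -0.0, 1], [[12.2, 0.0, 30.3], 0.154, 1], [[7.4, 0.0, 31.8], 0.154, 1], [[2.4, 0.0, 32.6], 0.154, 1], [[-2.6, 0.0, 32.5], 0.154, 1], [[-7.5, 0.0, 31.8], 0.154, 1], [[-12.3, 0.0, 30.2], 0.154, 1]]
[[[-16.8, 0.0, 28.0], 0.154, 1]]
```

Call:
jog_arm:
  deltas:
    - [[0,-30,0],0,1]
    - [[0,-50,0],0,1]
    - [[12,0,30],0.154,1]
    - [[7.5,0,32],0.154,1]
    - [[2.5,0,32.5],0.154,1]
    - [[-2.5,0,32.5],0.154,1]
    - [[-7.5,0,32],0.154,1]
    - [[-12.5,0,30],0.154,1]

```text
time: 20.25
position: [620.0, -10.9, 85.6]
eef_rot: [0.504, -0.496, 0.496, -0.504]
force: [0.0, 0.7, -2.1]
finger_gap: 0.31
```

Call:
jog_arm:
  deltas:
    - [[-17,0,28],0.154,1]
    - [[0,0,0],0,1]
    - [[0,0,0],0,1]
    - [[0,0,0],0,1]

```text
time: 20.75
position: [645.9, 5.4, 85.2]
eef_rot: [-0.466, 0.533, -0.532, 0.465]
force: [0.1, -0.2, -1.9]
finger_gap: 0.314
```

```bash
python3 - <<'E'
from h import *
plan([(648,5.5,20,-97.7)],1)
im,d,W=wcloud(); save('w5.png',im)
hsv=cv2.cvtColor(im,cv2.COLOR_RGB2HSV)
a=np.radians(-7.7);ax=np.array([np.cos(a),np.sin(a)]);ay=np.array([-ax[1],ax[0]])
Q=W[...,:2]-np.array([648,5.5]);X=Q@ax;Y=Q@ay
n=(abs(X)<80)&(abs(Y)<70)
bar=n&(hsv[...,2]>170)&(W[...,2]>92)&(W[...,2]<110)
bar[:,:260]=0;bar[:,380:]=0
print('bar',bar.sum(),np.percentile(X[bar],[1,99]),np.percentile(Y[bar],[1,99]),np.median(W[bar][:,2]))
t=n&(W[...,2]>29)&(W[...,2]<37)
print('rim',t.sum(),np.percentile(X[t],[1,99]),np.percentile(Y[t],[1,99]))
E
```

```text
pos [645.9   5.4  85.2] yaw -97.7 down [-0.002  0.    -1.   ] q6 1.54 gap 0.314 F [ 0.1 -0.2 -1.9] t 20.75
2 rows ->  [648.    5.5  20. ] -97.7
[[[-0.2, 32.6, 1.1], 0.0, 1], [[-0.2, 32.6, 1.1], 0.0, 1]]
bar 11534 [-42.39369831  38.23666976] [-13.29475909  12.9279932 ] 98.12329951188678
rim 8191 [-47.86139597  61.78998623] [-54.2753626   53.23205993]
```

View pics/w5.png

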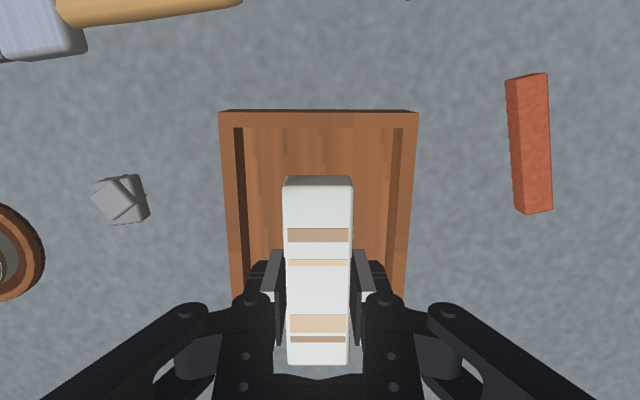

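The bar at (318,270) is over the box and squared to it, about 3 mm short along the box x. I'll correct that while lowering.

Call:
jog_arm:
  deltas:
    - [[0,25,1.5],0,1]
    - [[0,25,1.5],0,1]
    - [[0,10,0],0,1]
    - [[0,6,0],0,1]
    - [[0,3,0],0,1]
    - [[0,1,0],0,1]
    - [[0,0,0],0,1]

```text
time: 21.68
position: [650.6, 5.5, 15.9]
eef_rot: [0.465, -0.532, 0.533, -0.466]
force: [0.1, -0.1, -1.9]
finger_gap: 0.309
```

Call:
jog_arm:
  deltas:
    - [[0,1,0],0,1]
    - [[0,0.5,0],0,1]
    - [[0,0,0],0,1]

```text
time: 22.05
position: [650.5, 5.5, 14.5]
eef_rot: [0.465, -0.532, 0.533, -0.466]
force: [-1.1, 0.5, 3.9]
finger_gap: 0.305
```

```bash
python3 - <<'E'
from h import *
im,d,W=wcloud(); save('w6.png',im)
print(bot.read_state()['position'],bot.read_state()['force'],bot.read_state()['wrist_torque'])
hsv=cv2.cvtColor(im,cv2.COLOR_RGB2HSV)
a=np.radians(-7.7);ax=np.array([np.cos(a),np.sin(a)]);ay=np.array([-ax[1],ax[0]])
Q=W[...,:2]-np.array([648,5.5]);X=Q@ax;Y=Q@ay
n=(abs(X)<80)&(abs(Y)<70)
bar=n&(hsv[...,2]>170)&(W[...,2]>20)&(W[...,2]<38)&(abs(Y)<12)
bar[:,:260]=0;bar[:,380:]=0
for lo in range(-45,45,10):
  r=bar&(X>lo)&(X<lo+10); print(lo+5,r.sum(),np.median(W[r][:,2]) if r.any() else '')
fl=n&(W[...,2]<15)&(abs(Y)<35)&(X<50); print('floor',fl.sum(),np.median(W[fl][:,2]))
rim=n&(W[...,2]>29)&(X>57);print('rim',np.median(W[rim][:,2]))
E
```

```text
[650.50822581   5.47607884  14.52214798] [-1.10051031  0.28778221  4.5895933 ] [ 0.01495443  0.24805866 -0.00256148]
-40 396 27.419186652432124
-30 1020 27.565427749200683
-20 1064 27.694264660527544
-10 1184 27.50104306055211
0 1231 27.515538083254622
10 1307 27.56652488332876
20 1387 27.59870438553967
30 1450 27.485665369181874
40 1367 27.39712369368221
floor 11178 7.562710020746292
rim 32.61665831761971
```

View pics/w6.png

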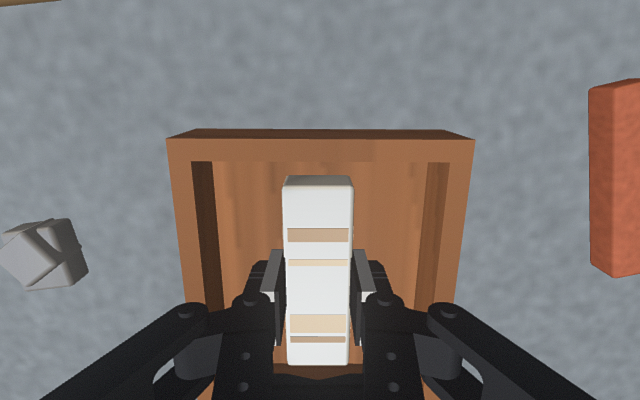

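The bar is level: its top is 20 mm above the measured floor, so it is resting flat. Release with only a small opening, since the fingers sit between the walls.

Call:
jog_arm:
  deltas:
    - [[0,0,0],0,0.6]
    - [[0,0,0],0,0.55]
    - [[0,0,0],0,0.5]
    - [[0,0,0],0,0.5]
    - [[0,-15,0],0,0.5]
    - [[0,-45,0],0,0.5]
    - [[0,-50,0],0,0.5]
    - [[0,-20,0],0,0.5]

```text
time: 23.1
position: [652.3, 5.2, 148.6]
eef_rot: [0.464, -0.53, 0.534, -0.467]
force: [-0.1, -0.1, -0.4]
finger_gap: 0.498
```

```bash
python3 - <<'E'
from h import *
im,d,W=wcloud(); save('w7.png',im)
plan([(436,314.5,120,1000-74.3)],0.3)
E
```

```text
pos [653.2   5.2 150.4] yaw -97.7 down [ 0.01  -0.002 -1.   ] q6 1.54 gap 0.501 F [ 0.5 -0.4  1.8] t 23.15
7 rows ->  [436.  314.5 119.7] -74.4
[[[-39.7, 4.0, -36.7], -0.058, 0.3], [[-41.7, 4.0, -34.3], -0.058, 0.3], [[-43.6, 4.0, -31.9], -0.058, 0.3], [[-45.4, 4.0, -29.3], -0.058, 0.3], [[-47.0, 4.0, -26.6], -0.058, 0.3], [[-48.5, 4.0, -23.8], -0.058, 0.3], [[-49.8, 4.0, -21.0], -0.058, 0.3]]
```

View pics/w7.png

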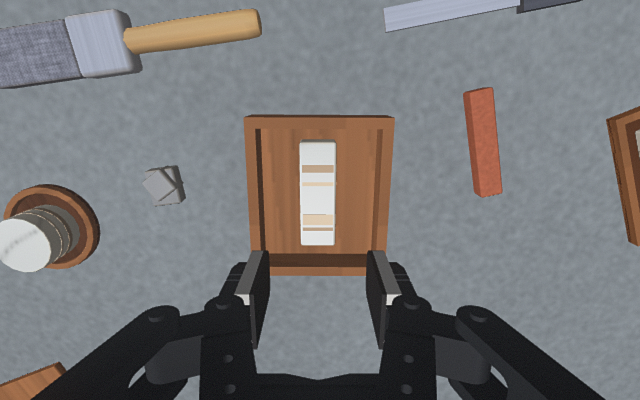

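The low bar lies flat in the middle of the box floor (318,195). Now the lid.

Call:
jog_arm:
  deltas:
    - [[-39.5,4,-36.5],-0.058,0.3]
    - [[-41.5,4,-34.5],-0.058,0.3]
    - [[-43.5,4,-32],-0.058,0.3]
    - [[-45.5,4,-29.5],-0.058,0.3]
    - [[-47,4,-26.5],-0.058,0.3]
    - [[-48.5,4,-24],-0.058,0.3]
    - [[-50,4,-21],-0.058,0.3]
    - [[0,0,0],0,0.3]

```text
time: 24.15
position: [428.9, 317.0, 115.6]
eef_rot: [0.565, -0.427, 0.425, -0.564]
force: [-0.3, 0.5, -0.3]
finger_gap: 0.698
```

Call:
jog_arm:
  deltas:
    - [[0,0,0],0,0.3]
    - [[0,0,0],0,0.3]

```text
time: 24.4
position: [433.4, 313.8, 116.0]
eef_rot: [-0.563, 0.428, -0.428, 0.563]
force: [1.0, 1.0, -1.0]
finger_gap: 0.701
```

```bash
python3 - <<'E'
from h import *
im,d,W=wcloud(); save('w8.png',im)
n=(d>0)&(np.hypot(W[...,0]-436,W[...,1]-314)<90)
print('grip',rect(W,n&(W[...,2]>35)&(W[...,2]<45)&(np.hypot(W[...,0]-436,W[...,1]-314)<40)))
print('plate',rect(W,n&(W[...,2]>8)&(W[...,2]<16)))
plan([(436,314.5,60,-74.3),(436,314.5,17,None)],0.3)
E
```

```text
grip (array([435.4, 315.4,  59.5,  15.7,  14.9]), np.int64(2097), np.float64(39.2))
plate (array([435. , 315.2, 125.9, 108.3,  15.6]), np.int64(22485), np.float64(11.5))
pos [433.4 313.7 116. ] yaw -74.6 down [ 0.001  0.    -1.   ] q6 1.72 gap 0.699 F [0.1 0.2 0.3] t 24.45
2 rows ->  [435.9 314.4  60. ] -74.3
1 rows ->  [436.  314.4  17. ] -74.3
[[[-0.0, 28.0, 1.3], -0.002, 0.3], [[-0.0, 28.0, 1.3], -0.002, 0.3], [[-0.0, 43.0, 0.0], -0.0, 0.3]]
```

View pics/w8.png

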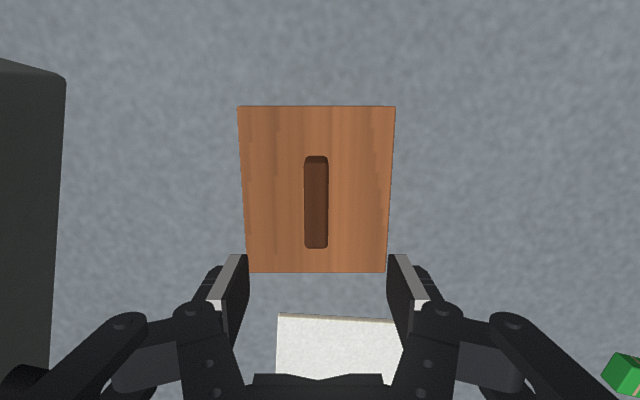

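Call:
jog_arm:
  deltas:
    - [[-0.5,40,1],0,0.3]
    - [[0,35,1],0,0.3]
    - [[0,16,0],0,0.3]
    - [[0,8,0],0,0.3]
    - [[0,0,0],0,0.3]

```text
time: 25.08
position: [434.5, 315.5, 17.0]
eef_rot: [-0.563, 0.428, -0.428, 0.563]
force: [-1.3, 0.5, 0.4]
finger_gap: 0.697
```

Call:
jog_arm:
  deltas:
    - [[0,0,0],0,1]
    - [[0,0,0],0,1]
    - [[0,0,0],0,1]
    - [[0,0,0],0,1]
    - [[0,0,0],0,1]
    - [[0,0,0],0,1]
    - [[0,0,0],0,1]

```text
time: 25.95
position: [434.6, 316.0, 17.8]
eef_rot: [-0.563, 0.427, -0.428, 0.564]
force: [-1.4, -0.0, 5.8]
finger_gap: 0.173
```

```bash
python3 - <<'E'
from h import *
s=bot.read_state();p=s['position']
plan([(p[0],p[1],p[2]+90,None),(648,5.5,p[2]+90,-97.7)],1,40)
E
```

```text
pos [434.6 316.   17.8] yaw -74.4 down [ 0.002  0.001 -1.   ] q6 1.72 gap 0.173 F [-1.4 -0.   5.8] t 25.95
3 rows ->  [434.7 316.  107.8] -74.4
10 rows ->  [648.1   5.6 107.9] -97.9
[[[-0.0, -30.0, 0.1], -0.0, 1], [[-0.0, -30.0, 0.1], -0.0, 1], [[-0.0, -30.0, 0.1], -0.0, 1], [[35.6, 0.0, 12.2], 0.041, 1], [[35.1, 0.0, 13.7], 0.041, 1], [[34.5, 0.0, 15.1], 0.041, 1], [[33.9, 0.0, 16.5], 0.041, 1], [[33.2, 0.0, 17.9], 0.041, 1]]
[[[32.4, 0.0, 19.2], 0.041, 1], [[31.6, 0.0, 20.5], 0.041, 1], [[30.7, 0.0, 21.8], 0.041, 1], [[29.8, 0.0, 23.0], 0.041, 1], [[28.8, 0.0, 24.2], 0.041, 1]]
```

Call:
jog_arm:
  deltas:
    - [[0,-20,0],0,1]
    - [[0,-35,0],0,1]
    - [[0,-35,0],0,1]
    - [[35.5,0,12],0.041,1]
    - [[35,0,13.5],0.041,1]
    - [[34.5,0,15],0.041,1]
    - [[34,0,16.5],0.041,1]
    - [[33,0,18],0.041,1]

```text
time: 26.95
position: [540.4, 159.6, 106.5]
eef_rot: [0.516, -0.484, 0.483, -0.516]
force: [-0.8, 0.3, -1.0]
finger_gap: 0.171
```

Call:
jog_arm:
  deltas:
    - [[32.5,0,19],0.041,1]
    - [[31.5,0,20.5],0.041,1]
    - [[31,0,22],0.041,1]
    - [[30,0,23],0.041,1]
    - [[29,0,24],0.041,1]
    - [[0,0,0],0,1]
    - [[0,0,0],0,1]
    - [[0,0,0],0,1]

```text
time: 27.95
position: [645.4, 6.0, 106.4]
eef_rot: [-0.465, 0.534, -0.532, 0.464]
force: [1.0, 0.1, -1.4]
finger_gap: 0.173
```

```bash
python3 - <<'E'
from h import *
plan([(648,5.5,107,-97.7)],1)
im,d,W=wcloud(); save('w9.png',im)
hsv=cv2.cvtColor(im,cv2.COLOR_RGB2HSV)
a=np.radians(-7.7);ax=np.array([np.cos(a),np.sin(a)]);ay=np.array([-ax[1],ax[0]])
Q=W[...,:2]-np.array([648,5.5]);X=Q@ax;Y=Q@ay
n=(abs(X)<85)&(abs(Y)<75)&(d>0)
l=n&(W[...,2]>95)&(W[...,2]<107); l[300:]=0
print('lid',l.sum(),np.percentile(X[l],[.5,99.5]),np.percentile(Y[l],[.5,99.5]),np.median(W[l][:,2]))
for lo in (-50,-20,20,50):
  r=l&(abs(Y-lo)<3); print('end',lo,np.percentile(X[r],99) if r.any() else '')
t=n&(W[...,2]>28)&(W[...,2]<37)
print('rim',t.sum(),np.percentile(X[t],[1,99]),np.percentile(Y[t],[1,99]))
im,d=bot.capture('top'); save('t2.png',cv2.resize(im[80:200,240:380],None,fx=4,fy=4))
W=cloud('top',d); 
m=(d>0)&(np.hypot(W[...,0]-648,W[...,1]-5)<95)&(W[...,2]>95)&(W[...,2]<108); print(rect(W,m)); print(m.sum())
E
```

```text
pos [645.4   6.  106.4] yaw -97.8 down [-0.002  0.001 -1.   ] q6 1.54 gap 0.173 F [ 1.   0.1 -1.4] t 27.95
1 rows ->  [648.    5.5 107. ] -97.7
[[[0.1, -0.6, 2.6], -0.002, 1]]
lid 36279 [-22.32307382  60.70299414] [-53.11162299  53.06150317] 99.93291868385727
end -50 60.397063372677785
end -20 60.53486231617577
end 20 60.559595965372466
end 50 60.49186821797643
rim 1994 [55.79908095 61.70397297] [-53.48889041  52.18995492]
(array([639.6, -41.2, 126.4,  22.1, -12.4]), np.int64(335), np.float64(100.4))
335
```

View pics/w9.png

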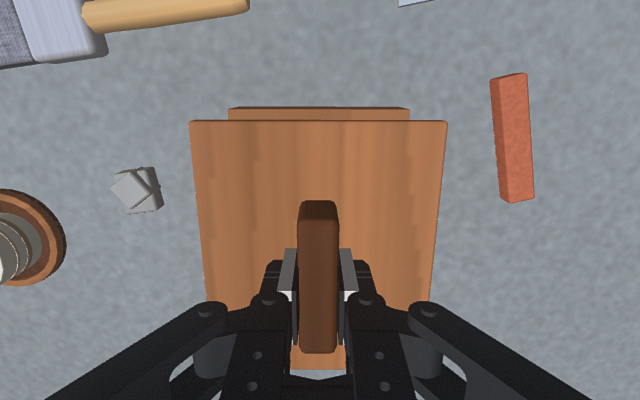

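View pics/t2.png

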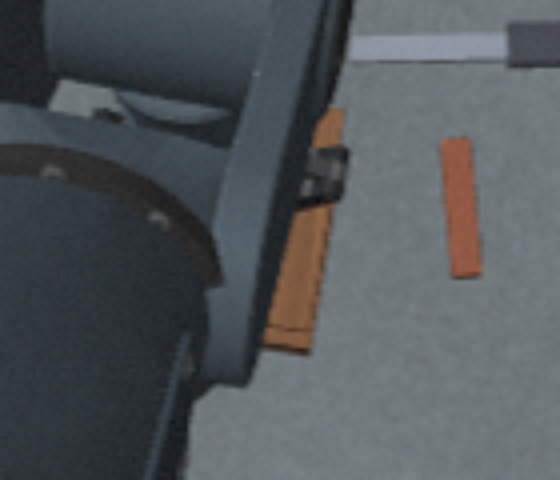

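Lid and rim agree to about 1 mm and the yaw matches. Lowering.

Call:
jog_arm:
  deltas:
    - [[0.5,25,1],0,1]
    - [[0,18,0],0,1]
    - [[0,8,0],0,1]
    - [[0,4,0],0,1]
    - [[0,2,0],0,1]
    - [[0,0,0],0,1]

```text
time: 28.8
position: [647.9, 4.0, 50.2]
eef_rot: [0.464, -0.533, 0.534, -0.464]
force: [0.1, 0.4, -1.2]
finger_gap: 0.17
```

Call:
jog_arm:
  deltas:
    - [[0,1,0],0,1]
    - [[0,0.5,0],0,1]
    - [[0,0,0],0,1]

```text
time: 29.18
position: [647.6, 4.1, 48.5]
eef_rot: [0.464, -0.533, 0.533, -0.464]
force: [-0.7, -0.8, -1.6]
finger_gap: 0.174
```

Call:
jog_arm:
  deltas:
    - [[0,1,0],0,1]
    - [[0,0.5,0],0,1]
    - [[0,0,0],0,1]

```text
time: 29.55
position: [647.6, 4.1, 46.9]
eef_rot: [-0.464, 0.533, -0.533, 0.464]
force: [-0.6, -0.4, -0.2]
finger_gap: 0.174
```

Call:
jog_arm:
  deltas:
    - [[0,0.5,0],0,1]
    - [[0,0.5,0],0,1]
    - [[0,0,0],0,1]

```text
time: 29.92
position: [647.6, 4.1, 46.9]
eef_rot: [0.464, -0.533, 0.533, -0.464]
force: [-3.4, 0.3, 6.4]
finger_gap: 0.17
```

```bash
cat > lid.py <<'E'
from h import *
import sys
im,d,W=wcloud(); save(sys.argv[1],im)
a=np.radians(-7.7);ax=np.array([np.cos(a),np.sin(a)]);ay=np.array([-ax[1],ax[0]])
Q=W[...,:2]-np.array([648,5.5]);X=Q@ax;Y=Q@ay
l=(abs(X)<75)&(abs(Y)<65)&(d>0)&(W[...,2]>36)&(W[...,2]<50)&(abs(Y)>12)
if len(sys.argv)<3: l[300:]=0
p=W[l]; c=np.linalg.lstsq(np.c_[X[l],Y[l],np.ones(len(p))],p[:,2],rcond=None)[0]
print('plate',l.sum(),'slope',c[:2].round(4),'z0',c[2].round(1),np.percentile(X[l],[.5,99.5]).round(1),np.percentile(Y[l],[.5,99.5]).round(1))
print(bot.read_state()['position'],bot.read_state()['force'])
E
python3 lid.py w10.png
```

```text
plate 31029 slope [-0.0023 -0.0007] z0 40.5 [-20.1  63.1] [-54.8  51.5]
[647.5550466    4.09558266  46.84216483] [-2.00916623 -0.06832219  6.67217639]
```

The lid is in contact, level, with the plate top at 40.5 mm against 41 mm expected. Release and retreat.

Call:
jog_arm:
  deltas:
    - [[0,0,0],0,0.7]
    - [[0,0,0],0,0.5]
    - [[0,0,0],0,0.5]
    - [[0,0,0],0,0.4]
    - [[0,-25,0],0,0.4]
    - [[0,-50,0],0,0.4]
    - [[0,-50,0],0,0.4]
    - [[0,0,0],0,0.4]

```text
time: 30.98
position: [651.0, 3.6, 175.9]
eef_rot: [0.462, -0.53, 0.536, -0.467]
force: [0.7, -0.2, -0.2]
finger_gap: 0.599
```

Call:
jog_arm:
  deltas:
    - [[0,-30,-50],0,0]
    - [[0,0,-50],0,0]
    - [[0,0,-50],0,0]
    - [[0,0,0],0,0]
    - [[0,0,0],0,0]

```text
time: 31.6
position: [499.6, 24.6, 200.5]
eef_rot: [0.464, -0.533, 0.534, -0.464]
force: [1.1, 0.0, 1.4]
finger_gap: 1.0
```

```bash
python3 - <<'E'
from h import *
im,d,W=wcloud(); save('w11.png',im)
m=(d>0)&(np.hypot(W[...,0]-648,W[...,1]-5)<95)&(W[...,2]>36)&(W[...,2]<46)
print('plate',rect(W,m)); p=W[m]
print(np.linalg.lstsq(np.c_[p[:,:2]-[648,5],np.ones(len(p))],p[:,2],rcond=None)[0].round(4))
im,d=bot.capture('side'); save('s9.png',im)
print(bot.read_state()['position'],bot.read_state()['time'])
E
```

```text
plate (array([612.4,   8.9, 108.3,  53.5,  82.2]), np.int64(9650), np.float64(40.4))
[-1.00000e-04 -4.00000e-04  4.04308e+01]
[500.60765344  24.40915513 200.67969014] 31.7
```

View pics/w11.png

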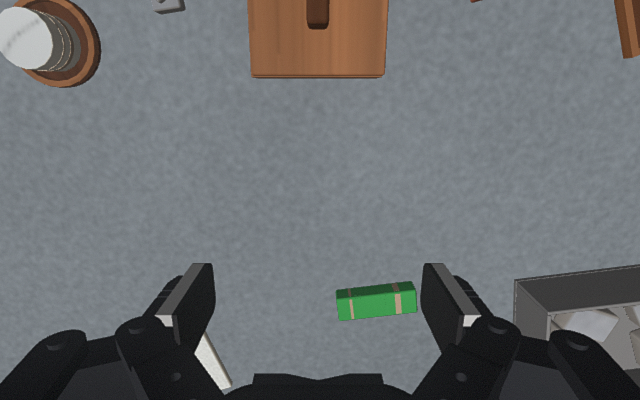

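View pics/s9.png

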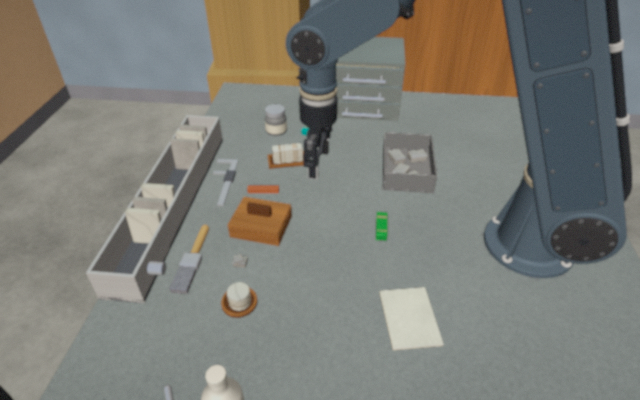

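The side view shows the core in the round tray (238,297), the lid seated on the box (260,220) and the tall bar in the long tray (287,155). The green bar is untouched and the gripper is well clear. Handing in.

```bash
python3 - <<'E'
from h import *
im,d=bot.capture('side');W=cloud('side',d)
m=(d>0)&(np.hypot(W[...,0]-628,W[...,1]+275)<60)&(W[...,2]>42)&(W[...,2]<56); print('tall',rect(W,m))
print(bot.finish_job())
E
```

```text
tall (array([ 630.2, -276.2,   84.3,   38.3,   17.3]), np.int64(227), np.float64(49.5))
the job is handed in; nothing more can be done
None
```

The job is done and handed in at about 32 s on the robot's clock. I placed the core in the round tray, then the tall bar in the long tray and the low bar flat in the box, and closed the lid last. Each blank was lowered until the wrist force showed contact, then let go.

**Last checks**
- **Lid:** level, with slope under 0.001. The plate top read 40.4 mm against 41 mm nominal, and its edges lined up with the box sides.
- **Tall bar:** its top read 49.5 mm against 50 mm, and it sits about 2 mm off the tray's centre. The fitted width came out at 38 mm instead of 28 mm, probably because the fit also caught part of the bar's side face.
- **Low bar:** before the lid went on, it lay level with its top 20 mm above the measured floor. In that view the floor read 7.5 mm instead of 5 mm. I took this as camera and pose error, since the lid seated.
- **Core:** upright inside the lip in the pictures; I did not measure it again after release.
- **Look-alikes:** the green and turquoise bars were left alone.

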